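# Snug down the wing screw on the skewer block

### The job

The wing screw on the wooden skewer block is loose: with a fingertip, push its wings round clockwise (seen from above) until the orange wing points at the white stripe on the block. Do it in two or more separate strokes, taking the finger right off the screw between strokes, and gently: do not pinch or force it. Leave everything else on the ledge where it is, and finish clear of it all.

Things in the scene. Friction and masses are not known exactly. Their poses are not given: they have to be found in the camera images.
- skewer_block: Wooden block 130 x 170 x 50 mm (x, y, z), fixed to the ledge; a 34 mm wide steel strap lies along y on top (its top at z 54 mm), two thin skewers along x at y +-62 mm. Origin: centre of the underside, on the ledge, below the screw's axis. Its +x is the direction of the white stripe (22 x 10 mm, black-edged, flat on the wood, 40 to 62 mm from the axis).
- wing_screw (a joint): Turn of the wing screw about its upright axis, rad. Grows clockwise seen from above; 0 = orange wing along the white stripe (block +x); at q the orange wing's world yaw is block yaw - q. Starts at -5.5 to -4.2 (so over half a turn clockwise is needed); limits -5.9 and +0.9. Does not rise or sink. Friction (0.04 N m, some 2 N at the wings) keeps it where it is left.
- screw_centre (a point): Point on the screw's axis, half-way up the wings, 71 mm above the ledge. Black hub 16 mm in diameter, with two flat upright wings opposite each other, each 6 mm thick, reaching 34 mm from the axis, 59 to 83 mm above the ledge (hub top 84 mm, its small steel end 87 mm). One wing is orange, the other black.
- orange_tip (a point): Outer end of the orange wing, half-way up it, 34 mm from the screw's axis.
- canister_mid (a point): Bystander: loose white plastic canister with green screw top, 90 mm diameter, 110 mm tall, standing upright; point at its centre, half-way up.
- tongs: Bystander: loose steel tongs with orange silicone ends lying on the ledge, 243 mm long along their x, 52 mm wide, 16 mm high; origin on the ledge near the middle of their length.
- trivet: Bystander: loose blue ceramic trivet, disc of 140 mm diameter with white ribs, 12 mm thick, flat on the ledge; origin at the centre of its underside.
- spice_tin: Bystander: loose stainless spice tin, 59 mm diameter, 69 mm tall, standing on a wooden lazy susan (220 mm diameter, top 26 mm above the ledge, fixed); origin at the centre of its underside.
There are look-alikes about, which are no part of the job. What is shaped like the skewer_block but blue or purple is not meant.

How it is judged (in metres and radians):
On the way:
1. a first stroke has been made: the screw has been turned part of the way and the fingers are off it, at a joint value between -3.8 and -0.5 (value of joint wing_screw between -3.8 and -0.5 rad and contact force between the fingers and skewer_block below 0.1 N), for 0.2 s.
At the end, for the whole second after the job is handed in: The orange wing points at the white stripe to within 0.2 rad (about 11 degrees) and the screw is at rest (value of joint wing_screw between -0.2 and 0.2 rad and velocity of joint wing_screw between -0.1 and 0.1 rad/s); the robot touches nothing.
It fails at once if the screw or block is pinched or forced: the fingers press on it with more than 30 N (contact force between the fingers and skewer_block above 30 N).
It fails at once if a bystander (canister, tongs, trivet or spice tin) is pushed, tipped or lifted more than 20 mm from its place (distance of any of canister_mid, tongs, trivet, spice_tin from where it was at the start of the episode above 0.02 m).
It also fails if it takes over 56 s, if anything falls off the work surface, if the arm or the gripper's body presses on something with over 40 N, if the wrist force passes 120 N, or if a joint passes its speed limit or range.

### The arm

A 6-joint arm with a two-finger parallel gripper is mounted at the origin on the work surface. World frame = base frame: x ahead of the robot, y to its left, z up, the work surface at z = 0. Lengths are in mm, angles in rad, forces in N, time in s.
With the tool pointing down it reaches from about 350 to 775 mm from the base axis. Payload 7.3 kg.
Tool frame: the origin (TCP) lies between the finger pads; the fingertips stand 17 mm ahead of it and the grasp point (between the pads) lies 2 mm behind it; z points along the fingers, y is the direction in which the jaws open and shut (so a half turn about z gives the same grasp; the last joint's range is limited). The gripper opens to 92 mm and grips with 3 to 60 N. Pads are 19 mm wide; open, the fingers measure 130 mm over their backs; the gripper's body (75 mm by 190 mm) begins 47 mm behind the grasp point.
Start: joints at [1.117, 0.342, 1.524, -0, 1.275, -0.146], TCP at [159.04, 500.349, 243.741] pointing down, gripper open.
Joint ranges: [-2.53, 2.53], [-0.77, 2.02], [0.04, 2.7], [-1, 4.14], [0.28, 2.66], [-3.11, 3.11]. Speed limits (rad/s): [2.57, 2.57, 3.14, 3.14, 3.14, 3.14].

### API

Orientations are given as [roll, pitch, yaw] about the fixed x, y, z axes, in that order (R = Rz(yaw) Ry(pitch) Rx(roll)).
In Python, from plant import get_obs, capture, get_calibration, close_job gives the robot as it stands.
- The arm moves only by the tool carry_out, never from a script. Its argument "moves" is one flat list of numbers, 7 for each row, row after row: the shift along the tool's x, y, z normalised to -1 to 1, where 1 is 40 cm, then the turn, a rotation vector about the tool's x, y, z normalised to -1 to 1, where 1 is 30 degrees, then the opening, from 0 (shut) to 1 (fully open). A call has exactly 8 rows; each row is the pose to reach, as a shift and turn from the pose measured when the call began, along the tool's axes at that moment; what a row does not reach only later rows make up. A row lasts 1/10 s, in which the tool goes at most 50 mm and 8.59 degrees, less where a joint would pass 70% of its speed; a pose out of reach is approached as far as the arm can. A call with a number of a shift or a turn outside -1 to 1 is refused whole. A call with a gripper value outside its range is refused whole. The fingers move at their own pace and stop on an object; the grip force is fixed at half the most. Time passes only in rows, so rows that repeat a pose let the fingers close, or fill a call up. It gives the time, the measured TCP pose, the force and the opening at its end, in the units of the state.
- get_obs(): the state, without advancing time (a new reading comes with each control period).
- capture(name): name is "side" or "top" or "wrist"; returns the picture (384x512x3 uint8, red, green, blue); there is no depth.
- get_calibration(name): a dict with "vfov" (degrees; the focal length in pixels is half the picture's height over the tangent of half this angle, whatever the lens; pixels are square), "cx", "cy" (the principal point, pixels), "cam_to_world" (4x4, takes a point from camera to world coordinates). Camera axes: x right, y up, looking along -z (the intrinsics and any distortion apply to the point x, -y, -z); pixel columns grow to the right and rows downward; lengths in mm; the calibration is good to about 2 mm. A picture is of the moment at which its call begins: read the wrist's pose just before it. get_calibration takes no time and is no camera call; for the wrist camera it gives the pose at the moment of the call.
- close_job(): hands the job in, once; it reports no verdict.
The state is a dict: "time": time; "joint_positions": joint angles; "dq": joint speeds; "tau": joint torques, N m; "tool_pos": TCP position; "tcp_rot": TCP orientation; "contact_force": force on the tool from outside, world axes, zero at the start; "moment": the same for the moment, N m; "grip_width": finger opening in mm.
Only numpy, scipy, OpenCV 4.12 (cv2) and the standard library are available. Lean on these libraries where they do the work, as an engineer would, in place of code of your own. Each camera call takes 0.05 s, during which the arm holds its last target.

## Working session

There is one attempt and no reset: what is moved stays moved. The work goes in short steps, Python scripts to look and compute and a tool call to move; the robot and the scene stay as the last step left them, time stands still between calls to the robot, and variables do not carry over. Pictures are saved under pics/ and viewed, and the job is handed in when it is done.

Besides the shell and the picture viewer there is one more tool, called after "Call:" as a command line: name --argument value ..., lists and objects as JSON in quotes. carry_out: Moves the arm, as the interface text tells. Scaled input: -1 to 1 covers 40 cm each way for a shift and 30 degrees each way for a turn. Its arguments: {"type":"object","properties":{"moves":{"type":"array","items":{"type":"number"}}},"required":["moves"]}

```bash
ls; mkdir -p pics; python3 - <<'E'
from plant import *
import cv2
print(get_obs())
for n in ["side","top","wrist"]:
    c=get_calibration(n); print(n,c)
    cv2.imwrite(f"pics/{n}0.png",cv2.cvtColor(capture(n),cv2.COLOR_RGB2BGR))
E
```

```text
pics
{'time': 0.0, 'joint_positions': array([ 1.11698269e+00,  3.42708267e-01,  1.52502366e+00, -3.50417271e-05,
        1.27540529e+00, -1.45995342e-01]), 'dq': array([ 0.00125391, -0.0004268 , -0.00163074,  0.00042392,  0.00030448,
       -0.00121702]), 'tau': array([-3.39857143e-04, -4.31257796e+01, -2.44218367e+01,  7.17212283e-02,
        5.60529891e-02, -1.17321433e-04]), 'tool_pos': array([158.87872266, 499.97498665, 243.05013358]), 'tcp_rot': array([-3.14005965e+00, -1.91547183e-04,  2.83378444e+00]), 'contact_force': array([-0.62592928,  1.22211145,  0.1774945 ]), 'moment': array([ 0.04805504, -0.0021888 , -0.00116772]), 'grip_width': 92.06454653716577}
side {'vfov': 50.326994695568445, 'cx': 258.15381965089, 'cy': 188.6499178015597, 'cam_to_world': array([[ 6.58673313e-01,  3.61565620e-01, -6.59863447e-01,
        -2.57324930e+02],
       [-7.52334309e-01,  3.30389190e-01, -5.69943919e-01,
        -7.41290966e+02],
       [ 1.19396228e-02,  8.71844760e-01,  4.89636763e-01,
         6.57280030e+02],
       [ 0.00000000e+00,  0.00000000e+00,  0.00000000e+00,
         1.000000
[... 196 characters left out ...]
       [-9.99855065e-01, -8.77519475e-03, -1.45891908e-02,
        -5.82372217e+01],
       [-1.59994265e-02,  1.91394991e-01,  9.81382686e-01,
         1.22121694e+03],
       [ 0.00000000e+00,  0.00000000e+00,  0.00000000e+00,
         1.00000000e+00]])}
wrist {'vfov': 65.59469166583975, 'cx': 258.81695649317646, 'cy': 187.49955204929984, 'cam_to_world': array([[ 3.03137147e-01, -9.17743114e-01, -2.56623162e-01,
         9.04201954e+01],
       [ 9.52944368e-01,  2.91312163e-01,  8.38704689e-02,
         5.21885154e+02],
       [-2.21409694e-03, -2.69971851e-01,  9.62865669e-01,
         3.84078676e+02],
       [ 0.00000000e+00,  0.00000000e+00,  0.00000000e+00,
         1.00000000e+00]])}
```

View pics/top0.png

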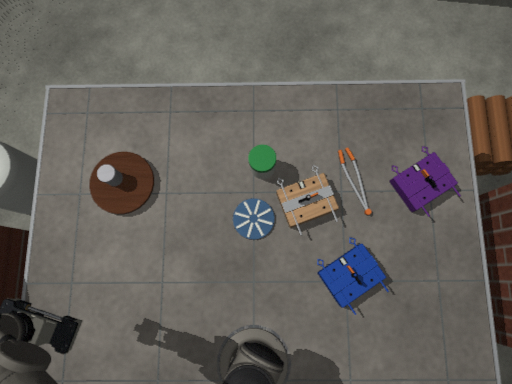

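View pics/side0.png

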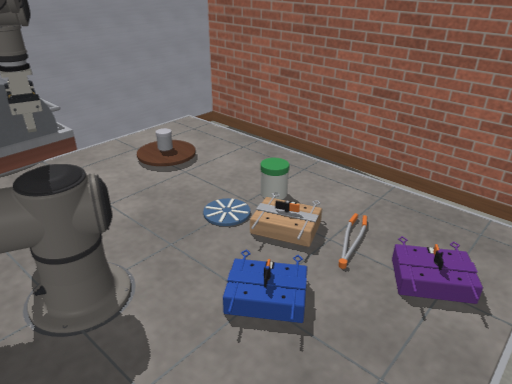

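View pics/wrist0.png

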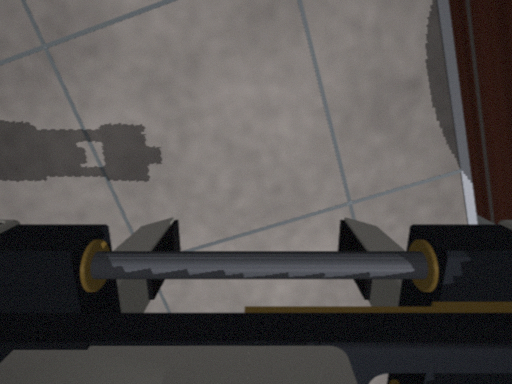

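Three candidates in the top view: wooden block (308,200), blue (352,276) and purple (430,182). Only the wooden one fits the description. I'll check it in a close crop.

```bash
cat > h.py <<'E'
import numpy as np, cv2
from plant import *
def ray(n,u,v,cal=None):
    c=cal or get_calibration(n); f=192/np.tan(np.radians(c["vfov"]/2))
    d=np.array([(u-c["cx"])/f,-(v-c["cy"])/f,-1]); M=c["cam_to_world"]
    return M[:3,3],M[:3,:3]@d
def onz(n,u,v,z,cal=None):
    o,d=ray(n,u,v,cal); return o+d*(z-o[2])/d[2]
def proj(n,p,cal=None):
    c=cal or get_calibration(n); f=192/np.tan(np.radians(c["vfov"]/2)); M=c["cam_to_world"]
    q=M[:3,:3].T@(np.array(p,float)-M[:3,3]); return c["cx"]+f*q[0]/-q[2], c["cy"]-f*q[1]/-q[2]
def crop(img,u0,u1,v0,v1,s,fn):
    cv2.imwrite(fn,cv2.resize(img[v0:v1,u0:u1],None,fx=s,fy=s,interpolation=cv2.INTER_CUBIC))
E
python3 - <<'E'
from h import *
a=cv2.imread("pics/top0.png"); crop(a,264,354,160,245,8,"pics/topcrop0.png")
b=cv2.imread("pics/side0.png"); crop(b,240,330,180,255,8,"pics/sidecrop0.png")
hsv=cv2.cvtColor(a,cv2.COLOR_BGR2HSV)
m=cv2.inRange(hsv,(8,60,100),(25,200,255)); 
n,l,s,c=cv2.connectedComponentsWithStats(m)
for i in range(1,n):
    if s[i,4]>20: print(s[i],c[i])
for nm,u,v,z in [("screw",308,199,71),("can",262,158,110),("trivet",254,219,12),("tongA",340,152,10),("tongB",368,212,10),("tin",107,173,95),("blue",352,270,71)]:
    print(nm,onz("top",u,v,z).round())
E
```

```text
[469  95  19  59 710] [478.08591549 124.32676056]
[488  95  22  66 802] [499.10349127 127.95760599]
[344 147  11  14  78] [349.21794872 153.37179487]
[337 149   8  15  74] [340.64864865 156.17567568]
[422 170   7   7  25] [424.68 173.08]
[319 173  10  14  81] [323.45679012 179.35802469]
[284 175  38  25 446] [302.5        187.42825112]
[276 188  11  17 100] [280.84 195.36]
[328 195  11  15  86] [333.05813953 202.15116279]
[293 198  39  26 515] [311.69514563 210.25631068]
[364 208   8   7  40] [367.65 211.2 ]
[284 211  12  15 103] [289.94174757 218.36893204]
screw [ 510. -180.   71.]
can [637. -33. 110.]
trivet [456.  -4.  12.]
tongA [ 688. -301.   10.]
tongB [ 477. -385.   10.]
tin [597. 466.  95.]
blue [ 286. -309.   71.]
```

View pics/topcrop0.png

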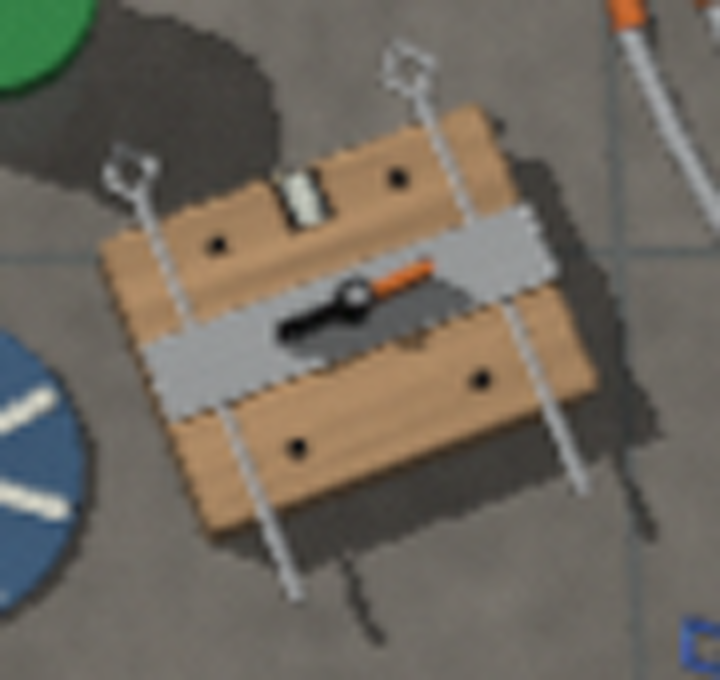

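View pics/sidecrop0.png

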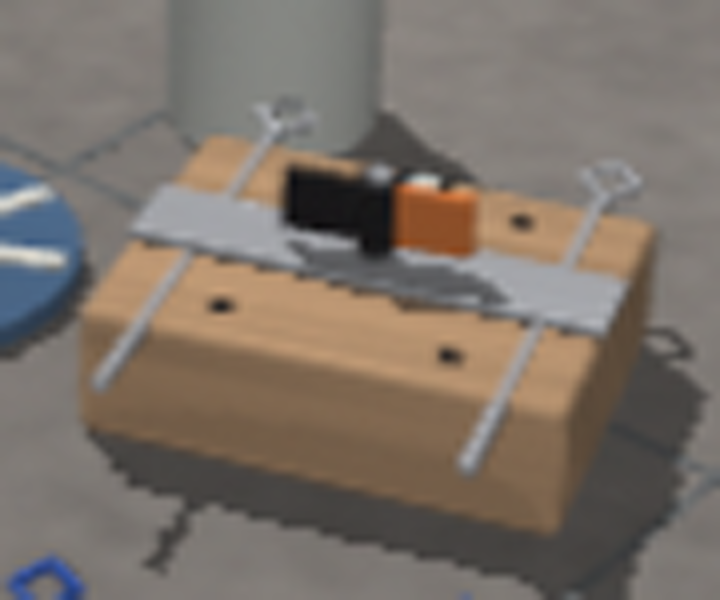

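Pictures: the wooden block at top (308,200) has the white stripe near (302,185) and the orange wing pointing right, tip near (318,193). Blue and purple blocks are the look-alikes. Next I measure the axis and yaw.

```bash
python3 - <<'E'
from h import *
T=lambda x,y,z:onz("top",264+x/8-.4,160+y/8-.4,z)
c=[T(*p,50) for p in [(105,245),(480,108),(597,385),(212,535)]]
print("corners",np.round(c)); print("centre",np.mean(c,0).round(1))
L=lambda i,j:np.linalg.norm(c[i]-c[j]).round(); print("sides",L(0,1),L(1,2),L(2,3),L(3,0))
xd=(c[0]+c[1]-c[2]-c[3]); yd=(c[0]+c[3]-c[1]-c[2])
print("yaw x",np.degrees(np.arctan2(xd[1],xd[0])),"yaw y",np.degrees(np.arctan2(yd[1],yd[0]))-90)
hub=T(355,293,86);o=T(432,266,83);b=T(282,331,83);s=T(303,200,50)
print("hub",hub,"o",o,"b",b,"mid",(o+b)/2,"stripe",s)
d=o-b;print("wing yaw",np.degrees(np.arctan2(d[1],d[0])),np.linalg.norm(d)); 
d=s-np.mean(c,0);print("stripe yaw",np.degrees(np.arctan2(d[1],d[0])),np.linalg.norm(d))
# side: hub steel end top (378,172) in crop at z~87
print("side hub",onz("side",240+378/8-.4,180+172/8-.4,87))
ob=get_obs();p=ob["tool_pos"]
R=cv2.Rodrigues(np.zeros(3))[0]
from scipy.spatial.transform import Rotation as Ro
R=Ro.from_euler("xyz",ob["tcp_rot"]).as_matrix(); print(R.round(3))
print("shift to hover",(R.T@(np.array([510,-180,240])-p)).round())
E
```

```text
corners [[ 545.  -80.   50.]
 [ 602. -236.   50.]
 [ 485. -279.   50.]
 [ 425. -122.   50.]]
centre [ 514.1 -179.1   50. ]
sides 166.0 125.0 168.0 127.0
yaw x 19.678668184417614 yaw y 20.436587157296486
hub [ 516.32174845 -178.19959085   86.        ] o [ 527.65510585 -209.41824662   83.        ] b [ 501.82049183 -149.18010101   83.        ] mid [ 514.73779884 -179.29917381   83.        ] stripe [ 563.24692026 -161.74718744   50.        ]
wing yaw -66.78673332639099 65.5443473346592
stripe yaw 19.490526537797244 52.130441439790715
side hub [ 511.85011089 -180.19814604   87.        ]
[[-0.953  0.303 -0.001]
 [ 0.303  0.953 -0.001]
 [ 0.    -0.001 -1.   ]]
shift to hover [-541. -542.    4.]
```

Call:
carry_out --moves '[-0.08, -0.075, 0, 0, 0, 0, 0, -0.165, -0.155, 0, 0, 0, 0, 0, -0.25, -0.23, 0, 0, 0, 0, 0, -0.33, -0.31, 0, 0, 0, 0, 0, -0.415, -0.385, 0, 0, 0, 0, 0, -0.5, -0.46, 0, 0, 0, 0, 0, -0.58, -0.54, 0, 0, 0, 0, 0, -0.66, -0.615, 0, 0, 0, 0, 0]'

```text
time: 0.95
tool_pos: [336.3, 183.9, 243.5]
tcp_rot: [-3.141, -0.0, 2.834]
contact_force: [1.0, 0.8, -0.6]
grip_width: 32.7
```

Call:
carry_out --moves '[-0.08, -0.075, 0, 0, 0, 0, 0, -0.165, -0.155, 0, 0, 0, 0, 0, -0.25, -0.23, 0, 0, 0, 0, 0, -0.33, -0.31, 0, 0, 0, 0, 0, -0.415, -0.385, 0, 0, 0, 0, 0, -0.5, -0.46, 0, 0, 0, 0, 0, -0.6, -0.56, 0, 0, 0, 0, 0, -0.66, -0.615, 0, 0, 0, 0, 0]'

```text
time: 1.75
tool_pos: [514.1, -133.1, 243.4]
tcp_rot: [-3.14, -0.0, 2.833]
contact_force: [0.9, -0.3, 0.4]
grip_width: -0.1
```

```bash
python3 - <<'E'
from h import *
o=get_obs();print(o["time"],o["tool_pos"],o["tcp_rot"],o["joint_positions"],o["contact_force"],o["grip_width"])
cal=get_calibration("wrist"); im=cv2.cvtColor(capture("wrist"),cv2.COLOR_RGB2BGR)
cv2.imwrite("pics/wrist1.png",im)
cv2.imwrite("pics/top1.png",cv2.cvtColor(capture("top"),cv2.COLOR_RGB2BGR))
print(proj("wrist",[514,-179,84],cal))
E
```

```text
1.75 [ 514.08742562 -133.11330775  243.37103282] [-3.14030668e+00 -1.98046507e-04  2.83274037e+00] [-3.96992105e-01  3.53525920e-01  1.50794940e+00 -1.35523046e-03
  1.28020167e+00 -1.65854792e+00] [ 0.89051808 -0.341613    0.43147485] -0.07240187301693092
(np.float64(217.6489116620187), np.float64(188.89026559988932))
```

View pics/wrist1.png

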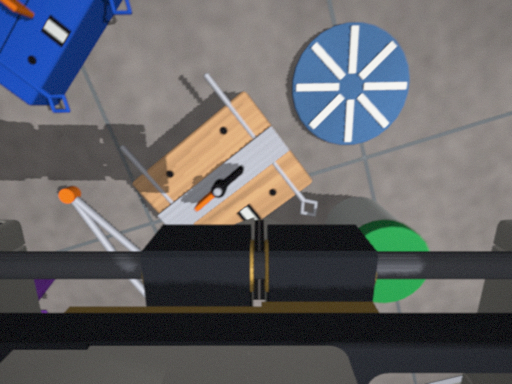

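```bash
python3 - <<'E'
from h import *
from scipy.spatial.transform import Rotation as Ro
cal=get_calibration("wrist"); im=cv2.imread("pics/wrist1.png")
o=get_obs();R=Ro.from_euler("xyz",o["tcp_rot"]).as_matrix();p=o["tool_pos"]
for q in [(0,0,17),(9.5,19,17),(-9.5,19,17),(9.5,-19,17),(-9.5,-19,17),(9.5,19,-40),(0,0,-40)]:
    print(q,np.round(proj("wrist",p+R@q,cal)))
crop(im,130,320,85,235,4,"pics/wc1.png")
hsv=cv2.cvtColor(im,cv2.COLOR_BGR2HSV)
m=cv2.inRange(hsv,(3,190,150),(14,255,255)); n,l,s,c=cv2.connectedComponentsWithStats(m)
for i in range(1,n):
    if s[i,4]>15: print(s[i],c[i])
print(onz("wrist",219,189.5,85,cal))
E
```

```text
(0, 0, 17) [259. 234.]
(9.5, 19, 17) [293. 218.]
(-9.5, 19, 17) [292. 249.]
(9.5, -19, 17) [226. 218.]
(-9.5, -19, 17) [227. 249.]
(9.5, 19, -40) [309. 273.]
(0, 0, -40) [259. 295.]
[ 1  0 19 11 93] [10.86021505  4.32258065]
[ 59 188  21  15 224] [ 68.44196429 194.41964286]
[196 194  18  16  89] [204.         201.37078652]
[ 515.38357774 -179.17556052   85.        ]
```

View pics/wc1.png

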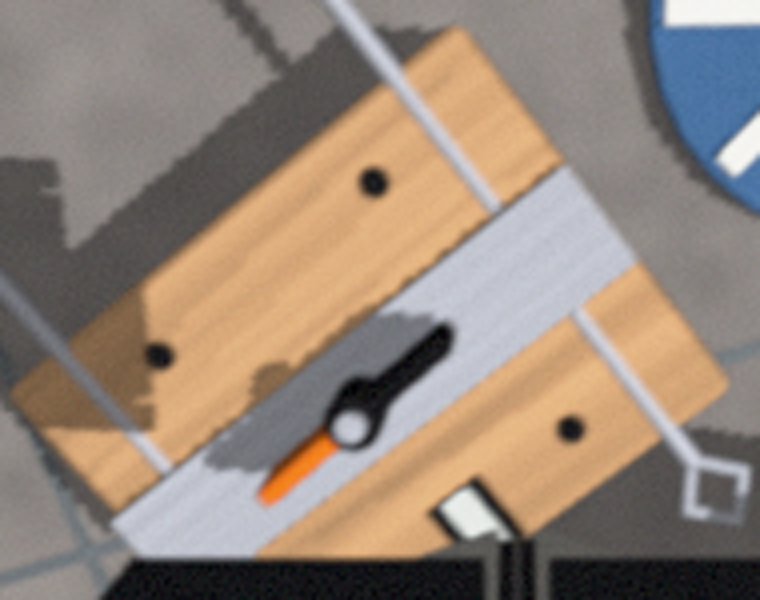

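```bash
python3 - <<'E'
from h import *
a=cv2.imread("pics/wrist0.png"); crop(a,70,230,200,320,5,"pics/wf0.png")
b=cv2.imread("pics/wrist1.png"); crop(b,200,320,205,315,5,"pics/wf1.png")
E
```

```text
(no output)
```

View pics/wf0.png

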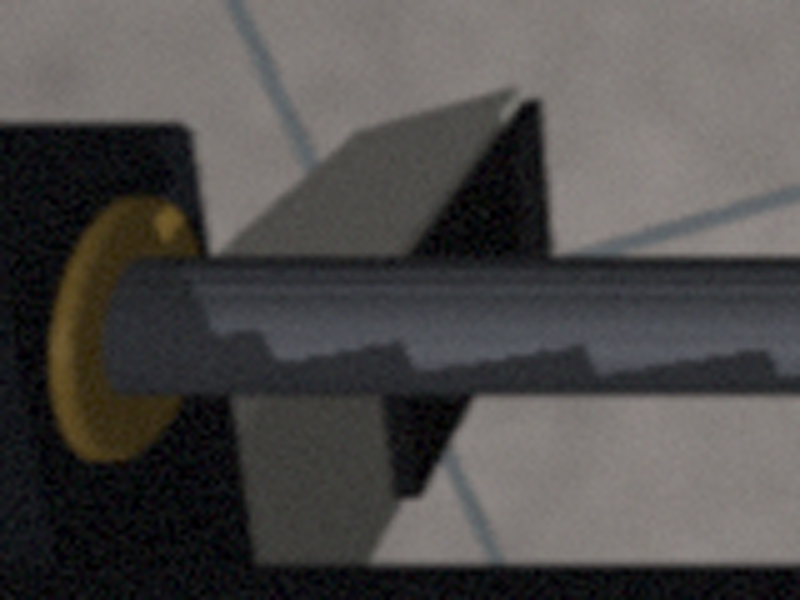

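View pics/wf1.png

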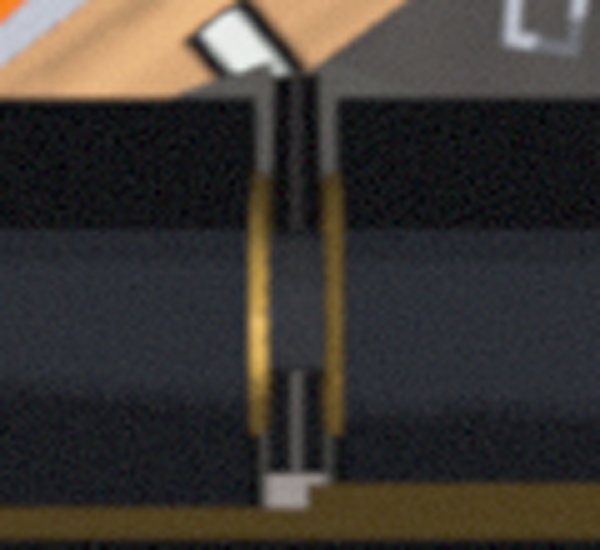

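```bash
cat >> h.py <<'E'
from scipy.spatial.transform import Rotation as Ro
C=np.array([514.5,-179.2]); 
def pose(psi,z,r=27,d=12.5):
    a=np.radians(psi); e=np.array([np.cos(a),np.sin(a)]); n=np.array([-e[1],e[0]])
    p=np.r_[C+r*e+d*n,z]; R=(Ro.from_euler("z",psi+90,degrees=True)*Ro.from_euler("x",180,degrees=True))
    return p,R
def rows(targets,p0=None,R0=None):
    """targets: list of 8 (p,R)"""
    if p0 is None:
        o=get_obs();p0=o["tool_pos"];R0=Ro.from_euler("xyz",o["tcp_rot"])
    for p,R in targets:
        s=R0.inv().apply(p-p0)/400; t=np.degrees((R0.inv()*R).as_rotvec())/30
        print(", ".join(f"{x:g}" for x in np.r_[s.round(3),t.round(2)]))
E
python3 - <<'E'
from h import *
o=get_obs();p=o["tool_pos"]
cur=162.3-90
mid=pose(72.3+30,180); 
print("call1 final");rows([(pose(133,180)[0],pose(101.8,180)[1])])
print("call2 final");rows([pose(133,180),pose(133,81)],pose(133,180)[0],pose(101.8,180)[1])
print(pose(133,81)[0])
E
```

```text
call1 final
0.041, -0.1, 0.157, -0, -0, -0.99
call2 final
0, 0, 0, 0, 0, -1.04
-0, -0, 0.248, 0, 0, -1.04
[ 486.94412301 -167.97842956   81.        ]
```

Call:
carry_out --moves '[0.01, -0.02, 0.03, 0, 0, -0.2, 0, 0.02, -0.04, 0.06, 0, 0, -0.4, 0, 0.03, -0.06, 0.09, 0, 0, -0.6, 0, 0.035, -0.08, 0.12, 0, 0, -0.8, 0, 0.041, -0.1, 0.15, 0, 0, -1, 0, 0.041, -0.1, 0.157, 0, 0, -1, 0, 0.041, -0.1, 0.157, 0, 0, -1, 0, 0.041, -0.1, 0.157, 0, 0, -1, 0]'

```text
time: 2.65
tool_pos: [487.3, -167.3, 180.6]
tcp_rot: [-3.139, -0.0, -2.931]
contact_force: [0.8, 0.4, -0.4]
grip_width: 0.3
```

Call:
carry_out --moves '[0, 0, 0.01, 0, 0, -0.2, 0, 0, 0, 0.03, 0, 0, -0.4, 0, 0, 0, 0.05, 0, 0, -0.6, 0, 0, 0, 0.07, 0, 0, -0.8, 0, 0, 0, 0.09, 0, 0, -1, 0, 0, 0, 0.1, 0, 0, -1, 0, 0, 0, 0.1, 0, 0, -1, 0, 0, 0, 0.1, 0, 0, -1, 0]'

```text
time: 3.45
tool_pos: [487.7, -167.3, 141.1]
tcp_rot: [-3.139, -0.001, -2.41]
contact_force: [-0.9, 0.1, -0.2]
grip_width: 0.7
```

```bash
python3 - <<'E'
from h import *
o=get_obs();print(o["time"],o["tool_pos"],o["tcp_rot"],o["joint_positions"],o["contact_force"],o["grip_width"])
cal=get_calibration("wrist"); im=cv2.cvtColor(capture("wrist"),cv2.COLOR_RGB2BGR)
cv2.imwrite("pics/wrist2.png",im)
b=cv2.cvtColor(capture("side"),cv2.COLOR_RGB2BGR); crop(b,220,340,150,250,6,"pics/side2.png")
print(proj("wrist",[514.5,-179.2,84],cal)); rows([pose(133,82)])
E
```

```text
3.45 [ 487.67886545 -167.30110511  141.10209992] [-3.13889143e+00 -8.22694619e-04 -2.41002816e+00] [-4.78188379e-01  4.31886231e-01  1.69689794e+00 -2.03492681e-03
  1.01057295e+00 -2.77947093e+00] [-0.8952425   0.0944255  -0.17205818] 0.6529659014053862
(np.float64(222.8555882678441), np.float64(226.50112806910354))
0.002, 0.001, 0.148, -0.01, -0, -0.03
```

View pics/wrist2.png

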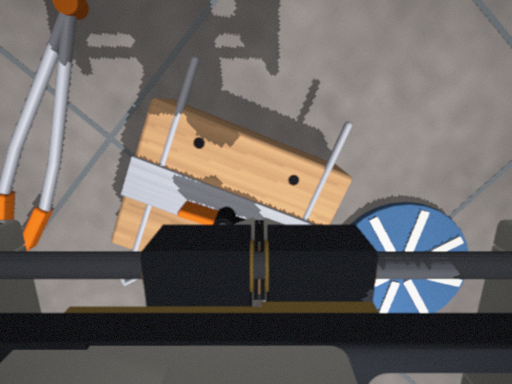

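View pics/side2.png

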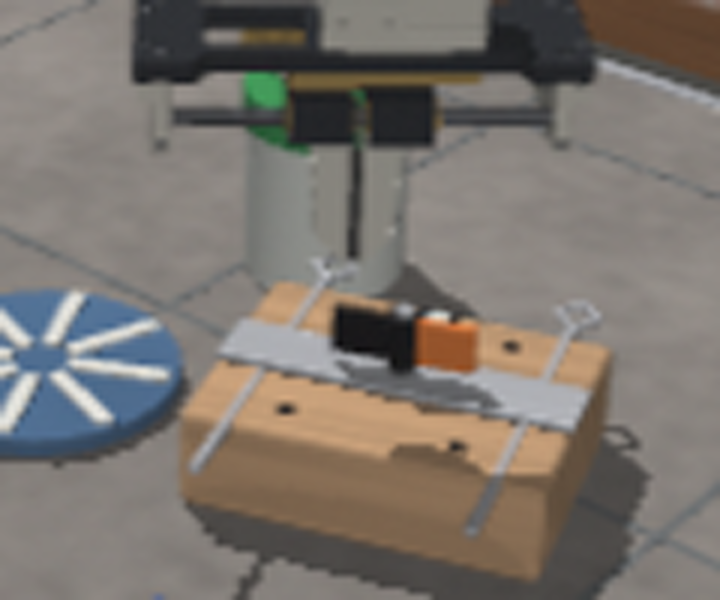

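Wrist view: hub at (224,214), orange wing at (198,213), black wing hidden behind the closed fingers. The side view shows the fingers above the block and clear. Now I descend.

Call:
carry_out --moves '[0, 0, 0.025, 0, 0, 0, 0, 0, 0, 0.05, 0, 0, 0, 0, 0, 0, 0.075, 0, 0, 0, 0, 0, 0, 0.1, 0, 0, 0, 0, 0, 0, 0.12, 0, 0, 0, 0, 0, 0, 0.135, 0, 0, 0, 0, 0, 0, 0.145, 0, 0, 0, 0, 0.002, 0.001, 0.148, 0, 0, 0, 0]'

```text
time: 4.35
tool_pos: [486.8, -167.7, 81.5]
tcp_rot: [-3.139, -0.001, -2.409]
contact_force: [0.6, -0.4, -0.5]
grip_width: 0.8
```

```bash
python3 - <<'E'
from h import *
o=get_obs();print(o["time"],o["tool_pos"],o["tcp_rot"],o["contact_force"],o["moment"])
b=cv2.cvtColor(capture("side"),cv2.COLOR_RGB2BGR); crop(b,220,340,150,250,6,"pics/side3.png")
rows([pose(133-30*k/8,82) for k in range(1,9)])
E
```

```text
4.35 [ 486.82673655 -167.74434466   81.51047397] [-3.13913461e+00 -8.84829311e-04 -2.40915573e+00] [ 0.63241103 -0.35924753 -0.4741063 ] [ 0.05443203  0.04431393 -0.03670846]
-0.005, 0.001, -0.001, -0, -0, 0.09
-0.009, 0.003, -0.001, -0, -0, 0.22
-0.014, 0.004, -0.001, -0, -0, 0.34
-0.019, 0.005, -0.001, -0, -0, 0.47
-0.023, 0.006, -0.001, -0, -0, 0.59
-0.028, 0.007, -0.001, -0, -0, 0.72
-0.033, 0.007, -0.001, -0.01, -0, 0.84
-0.038, 0.006, -0.001, -0.01, -0, 0.97
```

View pics/side3.png

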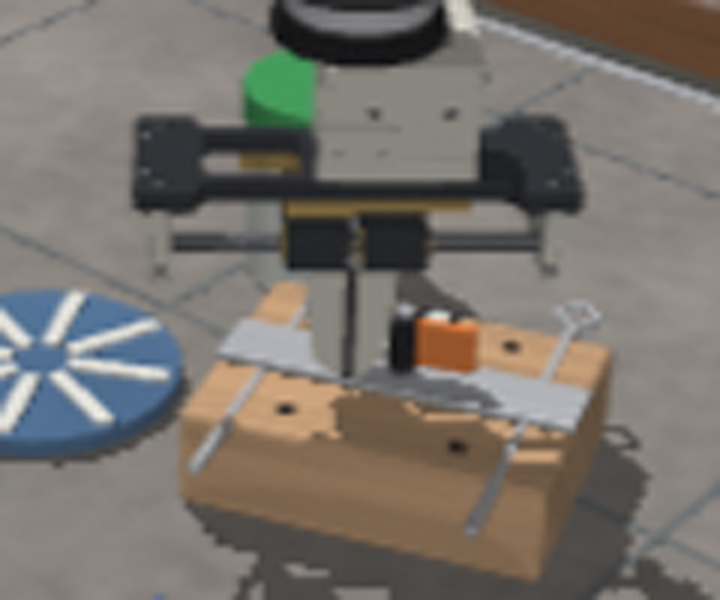

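Call:
carry_out --moves '[-0.005, 0.001, 0, 0, 0, 0.09, 0, -0.009, 0.003, 0, 0, 0, 0.22, 0, -0.014, 0.004, 0, 0, 0, 0.34, 0, -0.019, 0.005, 0, 0, 0, 0.47, 0, -0.023, 0.006, 0, 0, 0, 0.59, 0, -0.028, 0.007, 0, 0, 0, 0.72, 0, -0.033, 0.007, 0, 0, 0, 0.84, 0, -0.038, 0.006, 0, 0, 0, 0.97, 0]'

```text
time: 5.2
tool_pos: [495.9, -156.1, 82.0]
tcp_rot: [-3.139, -0.001, -2.92]
contact_force: [-3.4, -1.3, 3.2]
grip_width: 0.8
```

```bash
python3 - <<'E'
from h import *
o=get_obs();print(o["time"],o["tool_pos"],o["tcp_rot"],o["contact_force"],o["moment"])
b=cv2.cvtColor(capture("side"),cv2.COLOR_RGB2BGR); crop(b,220,340,150,250,6,"pics/side4.png")
b=cv2.cvtColor(capture("wrist"),cv2.COLOR_RGB2BGR); cv2.imwrite("pics/wrist4.png",b)
rows([pose(103-30*k/8,82) for k in range(1,9)])
E
```

```text
5.2 [ 495.86277332 -156.11082552   81.98818879] [-3.13874052e+00 -5.95408579e-04 -2.91972158e+00] [-3.42033655 -1.34785413  3.24153311] [-0.11484575  0.5447708  -0.1025656 ]
-0.005, 0.003, -0, -0.01, -0, 0.12
-0.01, 0.004, -0, -0.01, -0, 0.24
-0.014, 0.005, -0, -0.01, 0, 0.37
-0.019, 0.006, -0, -0.01, 0, 0.49
-0.024, 0.007, -0, -0.01, 0, 0.62
-0.029, 0.008, -0, -0.01, 0, 0.74
-0.034, 0.008, -0, -0.01, 0, 0.87
-0.039, 0.007, -0, -0.01, 0, 0.99
```

View pics/side4.png

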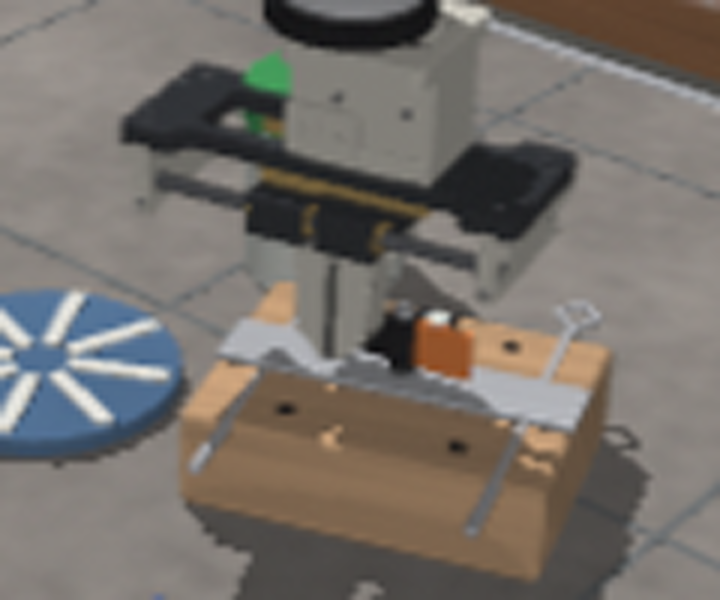

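View pics/wrist4.png

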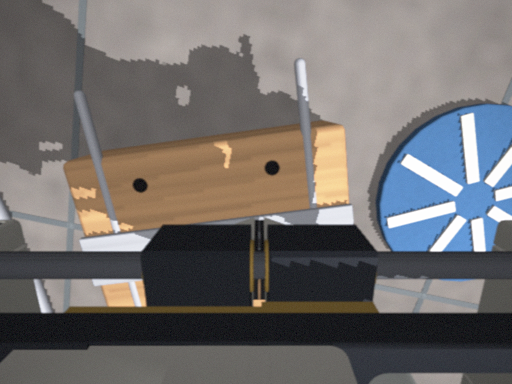

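Call:
carry_out --moves '[-0.005, 0.003, 0, 0, 0, 0.12, 0, -0.01, 0.004, 0, 0, 0, 0.24, 0, -0.014, 0.005, 0, 0, 0, 0.37, 0, -0.019, 0.006, 0, 0, 0, 0.49, 0, -0.024, 0.007, 0, 0, 0, 0.62, 0, -0.029, 0.008, 0, 0, 0, 0.74, 0, -0.034, 0.008, 0, 0, 0, 0.87, 0, -0.039, 0.007, 0, 0, 0, 0.99, 0]'

```text
time: 6.1
tool_pos: [509.9, -149.5, 82.0]
tcp_rot: [-3.139, -0.0, 2.847]
contact_force: [-3.2, 1.2, 2.3]
grip_width: 0.8
```

```bash
python3 - <<'E'
from h import *
o=get_obs();print(o["contact_force"],o["moment"])
rows([pose(73-30*k/8,82) for k in range(1,9)])
E
```

```text
[-3.24995496  1.21346103  2.32198113] [ 0.19321138  0.56840963 -0.05997897]
-0.006, 0.002, 0, -0, -0, 0.13
-0.011, 0.003, 0, -0, -0, 0.25
-0.015, 0.005, 0, -0, -0, 0.38
-0.02, 0.006, 0, -0, -0, 0.5
-0.025, 0.006, 0, -0, -0, 0.63
-0.03, 0.007, 0, -0, 0, 0.75
-0.035, 0.007, 0, -0, 0, 0.88
-0.039, 0.006, 0, -0, 0, 1
```

Call:
carry_out --moves '[-0.006, 0.002, 0, 0, 0, 0.13, 0, -0.011, 0.003, 0, 0, 0, 0.25, 0, -0.015, 0.005, 0, 0, 0, 0.38, 0, -0.02, 0.006, 0, 0, 0, 0.5, 0, -0.025, 0.006, 0, 0, 0, 0.63, 0, -0.03, 0.007, 0, 0, 0, 0.75, 0, -0.035, 0.007, 0, 0, 0, 0.88, 0, -0.039, 0.006, 0, 0, 0, 1, 0]'

```text
time: 6.9
tool_pos: [525.0, -151.0, 82.1]
tcp_rot: [-3.139, -0.001, 2.322]
contact_force: [-1.6, 3.7, 1.0]
grip_width: 0.5
```

```bash
python3 - <<'E'
from h import *
o=get_obs();print(o["contact_force"],o["moment"],o["joint_positions"])
rows([pose(43-30*k/8,82) for k in range(1,9)])
E
```

```text
[-1.64466583  3.68260995  0.9950295 ] [ 0.56849183  0.27425825 -0.06829534] [-0.41941914  0.5606028   1.66643341 -0.00202231  0.91636973 -1.16964168]
-0.007, 0.002, 0, -0, -0, 0.13
-0.012, 0.004, 0, -0, -0, 0.25
-0.016, 0.005, 0, -0, -0, 0.38
-0.021, 0.006, 0, -0, -0, 0.5
-0.026, 0.007, 0, -0, -0, 0.63
-0.031, 0.007, 0, -0, -0, 0.75
-0.036, 0.007, 0, -0, -0, 0.88
-0.04, 0.007, 0, -0, -0, 1
```

Call:
carry_out --moves '[-0.007, 0.002, 0, 0, 0, 0.13, 0, -0.012, 0.004, 0, 0, 0, 0.25, 0, -0.016, 0.005, 0, 0, 0, 0.38, 0, -0.021, 0.006, 0, 0, 0, 0.5, 0, -0.026, 0.007, 0, 0, 0, 0.63, 0, -0.031, 0.007, 0, 0, 0, 0.75, 0, -0.036, 0.007, 0, 0, 0, 0.88, 0, -0.04, 0.007, 0, 0, 0, 1, 0]'

```text
time: 7.7
tool_pos: [537.6, -159.9, 82.1]
tcp_rot: [-3.139, -0.002, 1.798]
contact_force: [-2.7, 3.6, 0.9]
grip_width: 0.8
```

```bash
python3 - <<'E'
from h import *
o=get_obs();print(o["contact_force"],o["moment"],o["joint_positions"])
print(o["tool_pos"]-pose(13,82)[0], np.degrees(o["tcp_rot"][2]))
E
```

```text
[-2.69832802  3.63914601  0.88621686] [ 0.44166649  0.39104099 -0.06679478] [-4.25412195e-01  5.82541487e-01  1.62266246e+00 -6.59678953e-04
  9.39559003e-01 -6.52050263e-01]
[-0.35487472  1.05221923  0.09027152] 103.00763644755502
```

First stroke done. Now I back off and lift right clear.

Call:
carry_out --moves '[0.015, 0, 0, 0, 0, 0, 0, 0.03, 0, 0, 0, 0, 0, 0, 0.03, 0, -0.06, 0, 0, 0, 0, 0.03, 0, -0.12, 0, 0, 0, 0, 0.03, 0, -0.18, 0, 0, 0, 0, 0.03, 0, -0.2, 0, 0, 0, 0, 0.03, 0, -0.2, 0, 0, 0, 0, 0.03, 0, -0.2, 0, 0, 0, 0]'

```text
time: 8.5
tool_pos: [534.7, -147.9, 161.1]
tcp_rot: [-3.138, -0.002, 1.799]
contact_force: [-0.6, -0.4, -0.3]
grip_width: 0.3
```

```bash
python3 - <<'E'
from h import *
o=get_obs();print(o["tool_pos"],o["contact_force"])
b=cv2.cvtColor(capture("side"),cv2.COLOR_RGB2BGR); crop(b,220,340,150,250,6,"pics/side5.png")
cal=get_calibration("wrist");b=cv2.cvtColor(capture("wrist"),cv2.COLOR_RGB2BGR); cv2.imwrite("pics/wrist5.png",b)
print(proj("wrist",[514.5,-179.2,84],cal))
E
```

```text
[ 534.66885821 -147.88990432  161.14560397] [-0.56228285 -0.43156849 -0.25077834]
(np.float64(225.10470910750647), np.float64(232.5676041709117))
```

View pics/side5.png

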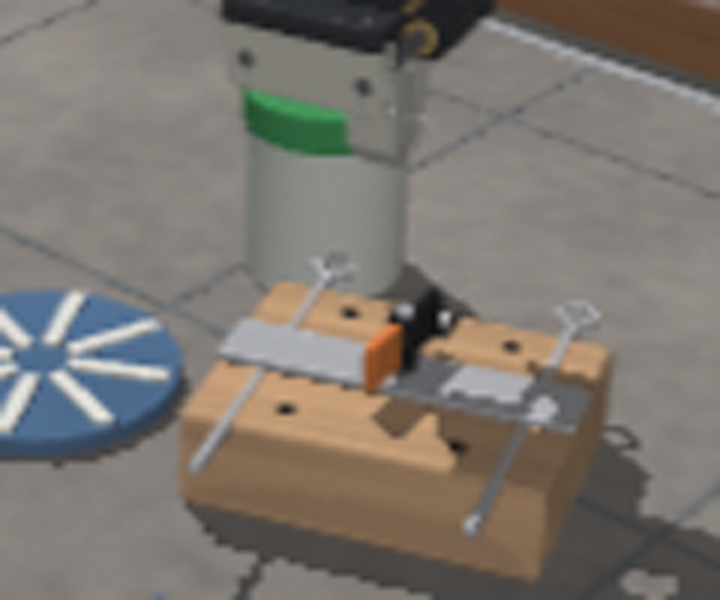

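View pics/wrist5.png

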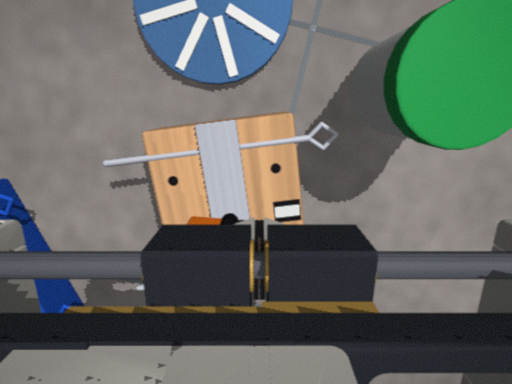

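The side view shows the screw turned about 100° clockwise (orange now at the front, crop (383,357); black at (425,325)) and the finger off it. Second stroke: I go back down in the same place.

Call:
carry_out --moves '[0, 0, 0.03, 0, 0, 0, 0, 0, 0, 0.06, 0, 0, 0, 0, 0, 0, 0.09, 0, 0, 0, 0, 0, 0, 0.12, 0, 0, 0, 0, 0, 0, 0.15, 0, 0, 0, 0, 0, 0, 0.175, 0, 0, 0, 0, 0, 0, 0.19, 0, 0, 0, 0, 0, 0, 0.198, 0, 0, 0, 0]'

```text
time: 9.4
tool_pos: [533.9, -147.7, 80.8]
tcp_rot: [-3.136, -0.003, 1.798]
contact_force: [-0.3, -0.2, 0.5]
grip_width: 0.4
```

```bash
python3 - <<'E'
from h import *
o=get_obs();print(o["contact_force"])
rows([pose(13-25*(k-3)/5 if k>3 else 13,82,d=[0,20,16,12.5][min(k,3)]) for k in range(1,9)])
E
```

```text
[-0.29970929 -0.24474996  0.50963831]
-0.016, 0.002, -0.003, -0.01, -0.01, 0
-0.026, 0.002, -0.003, -0.01, -0.01, 0
-0.034, 0.002, -0.003, -0.01, -0.01, 0
-0.04, 0.005, -0.003, -0.01, -0.01, 0.17
-0.047, 0.007, -0.003, -0.01, -0.01, 0.33
-0.053, 0.008, -0.003, -0.01, -0, 0.5
-0.059, 0.009, -0.003, -0.01, -0, 0.67
-0.066, 0.009, -0.003, -0.01, -0, 0.83
```

Call:
carry_out --moves '[-0.012, 0.002, 0, 0, 0, 0, 0, -0.023, 0.002, -0.003, 0, 0, 0, 0, -0.034, 0.002, -0.003, 0, 0, 0, 0, -0.04, 0.005, -0.003, 0, 0, 0.17, 0, -0.047, 0.007, -0.003, 0, 0, 0.33, 0, -0.053, 0.008, -0.003, 0, 0, 0.5, 0, -0.059, 0.009, -0.003, 0, 0, 0.67, 0, -0.066, 0.009, -0.003, 0, 0, 0.83, 0]'

```text
time: 10.2
tool_pos: [543.7, -172.3, 82.5]
tcp_rot: [-3.136, -0.002, 1.36]
contact_force: [-0.0, 3.8, 1.7]
grip_width: 0.7
```

```bash
python3 - <<'E'
from h import *
o=get_obs();print(o["contact_force"],o["moment"])
rows([pose(-12-30*k/8,82) for k in range(1,9)])
E
```

```text
[-0.03421511  3.83385375  1.70205891] [ 0.56692986  0.08767193 -0.06487714]
-0.005, 0.001, 0.001, -0.01, -0, 0.12
-0.01, 0.003, 0.001, -0.01, -0, 0.25
-0.015, 0.004, 0.001, -0.01, -0, 0.37
-0.019, 0.005, 0.001, -0.01, -0, 0.5
-0.024, 0.006, 0.001, -0.01, -0, 0.62
-0.029, 0.006, 0.001, -0.01, -0, 0.75
-0.034, 0.006, 0.001, -0.01, -0, 0.87
-0.039, 0.006, 0.001, -0.01, -0, 1
```

Call:
carry_out --moves '[-0.005, 0.001, 0, 0, 0, 0.12, 0, -0.01, 0.003, 0, 0, 0, 0.25, 0, -0.015, 0.004, 0, 0, 0, 0.37, 0, -0.019, 0.005, 0, 0, 0, 0.5, 0, -0.024, 0.006, 0, 0, 0, 0.62, 0, -0.029, 0.006, 0, 0, 0, 0.75, 0, -0.034, 0.006, 0, 0, 0, 0.87, 0, -0.039, 0.006, 0, 0, 0, 1, 0]'

```text
time: 11.0
tool_pos: [543.0, -187.7, 82.6]
tcp_rot: [-3.135, 0.0, 0.833]
contact_force: [1.9, 4.3, -0.2]
grip_width: 0.2
```

```bash
python3 - <<'E'
from h import *
o=get_obs();print(o["contact_force"],o["moment"])
rows([pose(-42-30*k/8,82) for k in range(1,9)])
E
```

```text
[ 1.94048329  4.288081   -0.24473172] [ 0.53044814  0.01666119 -0.08768599]
-0.005, 0.002, 0.002, -0.01, 0, 0.12
-0.01, 0.004, 0.002, -0.01, 0, 0.24
-0.015, 0.005, 0.002, -0.01, 0, 0.37
-0.019, 0.006, 0.002, -0.01, 0, 0.49
-0.024, 0.007, 0.002, -0.01, 0, 0.62
-0.029, 0.007, 0.002, -0.01, 0, 0.74
-0.034, 0.007, 0.002, -0.01, 0, 0.87
-0.039, 0.007, 0.002, -0.01, 0, 0.99
```

Call:
carry_out --moves '[-0.005, 0.002, 0.001, 0, 0, 0.12, 0, -0.01, 0.004, 0.002, 0, 0, 0.24, 0, -0.015, 0.005, 0.002, 0, 0, 0.37, 0, -0.019, 0.006, 0.002, 0, 0, 0.49, 0, -0.024, 0.007, 0.002, 0, 0, 0.62, 0, -0.029, 0.007, 0.002, 0, 0, 0.74, 0, -0.034, 0.007, 0.002, 0, 0, 0.87, 0, -0.039, 0.007, 0.002, 0, 0, 0.99, 0]'

```text
time: 11.8
tool_pos: [535.4, -201.0, 82.4]
tcp_rot: [-3.136, 0.001, 0.311]
contact_force: [1.9, 3.2, 0.2]
grip_width: 0.7
```

```bash
python3 - <<'E'
from h import *
o=get_obs();print(o["contact_force"],o["moment"],o["joint_positions"])
rows([pose(-72-30*k/8,82) for k in range(1,9)])
E
```

```text
[1.92784137 3.17917372 0.18404578] [ 0.47598489 -0.27715143 -0.08062318] [-0.494603    0.59876607  1.58896871  0.00336215  0.95840364  0.76287441]
-0.006, 0.001, 0.001, -0.01, 0, 0.12
-0.011, 0.003, 0.001, -0.01, 0, 0.24
-0.015, 0.004, 0.001, -0.01, 0, 0.37
-0.02, 0.005, 0.001, -0.01, 0, 0.49
-0.025, 0.006, 0.001, -0.01, 0, 0.62
-0.03, 0.006, 0.001, -0.01, 0, 0.74
-0.035, 0.006, 0.001, -0.01, 0, 0.87
-0.04, 0.006, 0.001, -0.01, 0, 0.99
```

Call:
carry_out --moves '[-0.006, 0.001, 0.001, 0, 0, 0.12, 0, -0.011, 0.003, 0.001, 0, 0, 0.24, 0, -0.015, 0.004, 0.001, 0, 0, 0.37, 0, -0.02, 0.005, 0.001, 0, 0, 0.49, 0, -0.025, 0.006, 0.001, 0, 0, 0.62, 0, -0.03, 0.006, 0.001, 0, 0, 0.74, 0, -0.035, 0.006, 0.001, 0, 0, 0.87, 0, -0.04, 0.006, 0.001, 0, 0, 0.99, 0]'

```text
time: 12.6
tool_pos: [522.0, -208.7, 82.6]
tcp_rot: [-3.138, 0.001, -0.21]
contact_force: [3.5, 0.4, -1.4]
grip_width: 0.5
```

```bash
python3 - <<'E'
from h import *
o=get_obs();print(o["contact_force"],o["moment"],o["joint_positions"])
rows([pose(-102-30*k/8,82) for k in range(1,9)])
E
```

```text
[ 3.5438959   0.3655864  -1.36254871] [ 0.13851534 -0.39335529 -0.09998807] [-0.51850814  0.58276171  1.62024811  0.0043122   0.94035518  1.25998985]
-0.007, 0.001, 0.002, -0.01, 0, 0.12
-0.011, 0.003, 0.002, -0.01, 0, 0.25
-0.016, 0.004, 0.002, -0.01, 0, 0.37
-0.021, 0.005, 0.002, -0.01, 0, 0.5
-0.026, 0.006, 0.002, -0.01, 0, 0.62
-0.031, 0.006, 0.002, -0.01, 0, 0.75
-0.035, 0.006, 0.002, -0.01, 0, 0.87
-0.04, 0.006, 0.002, -0.01, 0, 1
```

Call:
carry_out --moves '[-0.007, 0.001, 0.001, 0, 0, 0.12, 0, -0.011, 0.003, 0.001, 0, 0, 0.25, 0, -0.016, 0.004, 0.002, 0, 0, 0.37, 0, -0.021, 0.005, 0.002, 0, 0, 0.5, 0, -0.026, 0.006, 0.002, 0, 0, 0.62, 0, -0.031, 0.006, 0.002, 0, 0, 0.75, 0, -0.035, 0.006, 0.002, 0, 0, 0.87, 0, -0.04, 0.006, 0.002, 0, 0, 1, 0]'

```text
time: 13.4
tool_pos: [506.6, -208.8, 82.7]
tcp_rot: [-3.138, -0.0, -0.737]
contact_force: [0.2, -1.8, 0.7]
grip_width: 0.5
```

```bash
python3 - <<'E'
from h import *
o=get_obs();print(o["contact_force"],o["moment"],o["joint_positions"])
b=cv2.cvtColor(capture("side"),cv2.COLOR_RGB2BGR); crop(b,220,340,150,250,6,"pics/side6.png")
rows([pose(-132-25*min(k/7,1),82) for k in range(1,9)])
E
```

```text
[ 0.18181114 -1.78689699  0.73122853] [-0.18955914  0.07049418  0.00742483] [-0.53253033  0.56058548  1.6642582   0.00384773  0.91576429  1.77266512]
-0.007, 0.001, 0.002, -0.01, 0, 0.11
-0.011, 0.002, 0.002, -0.01, 0, 0.22
-0.016, 0.004, 0.002, -0.01, 0, 0.34
-0.02, 0.005, 0.002, -0.01, 0, 0.46
-0.025, 0.006, 0.002, -0.01, 0, 0.58
-0.029, 0.006, 0.002, -0.01, 0, 0.7
-0.034, 0.006, 0.002, -0.01, 0, 0.82
-0.034, 0.006, 0.002, -0.01, 0, 0.82
```

View pics/side6.png

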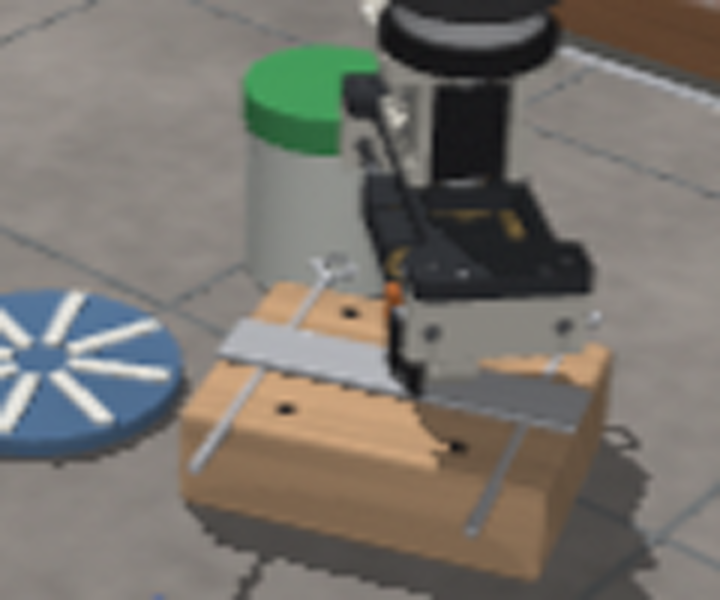

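Call:
carry_out --moves '[-0.007, 0.001, 0.001, 0, 0, 0.11, 0, -0.011, 0.002, 0.002, 0, 0, 0.22, 0, -0.016, 0.004, 0.002, 0, 0, 0.34, 0, -0.02, 0.005, 0.002, 0, 0, 0.46, 0, -0.025, 0.006, 0.002, 0, 0, 0.58, 0, -0.029, 0.006, 0.002, 0, 0, 0.7, 0, -0.034, 0.006, 0.002, 0, 0, 0.82, 0, -0.034, 0.006, 0.002, 0, 0, 0.82, 0]'

```text
time: 14.25
tool_pos: [494.9, -201.9, 82.3]
tcp_rot: [-3.138, 0.0, -1.169]
contact_force: [-0.5, -1.5, -0.2]
grip_width: 0.3
```

Call:
carry_out --moves '[0.015, 0, 0, 0, 0, 0, 0, 0.03, 0, 0, 0, 0, 0, 0, 0.03, 0, -0.08, 0, 0, 0, 0, 0.03, 0, -0.16, 0, 0, 0, 0, 0.1, 0, -0.24, 0, 0, 0, 0, 0.2, 0, -0.3, 0, 0, 0, 0, 0.3, 0, -0.3, 0, 0, 0, 0, 0.4, 0, -0.3, 0, 0, 0, 0]'

```text
time: 15.05
tool_pos: [557.9, -351.3, 203.8]
tcp_rot: [-3.137, -0.002, -1.168]
contact_force: [-0.4, -0.2, -0.7]
grip_width: 0.5
```

```bash
python3 - <<'E'
from h import *
o=get_obs();print(o["time"],o["tool_pos"],o["contact_force"])
b=cv2.cvtColor(capture("side"),cv2.COLOR_RGB2BGR); cv2.imwrite("pics/side7f.png",b);crop(b,240,330,180,255,8,"pics/side7.png")
b=cv2.cvtColor(capture("top"),cv2.COLOR_RGB2BGR); cv2.imwrite("pics/top7f.png",b);crop(b,264,354,160,245,8,"pics/top7.png")
E
```

```text
15.05 [ 557.89598745 -351.34501274  203.78361228] [-0.36143463 -0.20285995 -0.65951389]
```

View pics/side7.png

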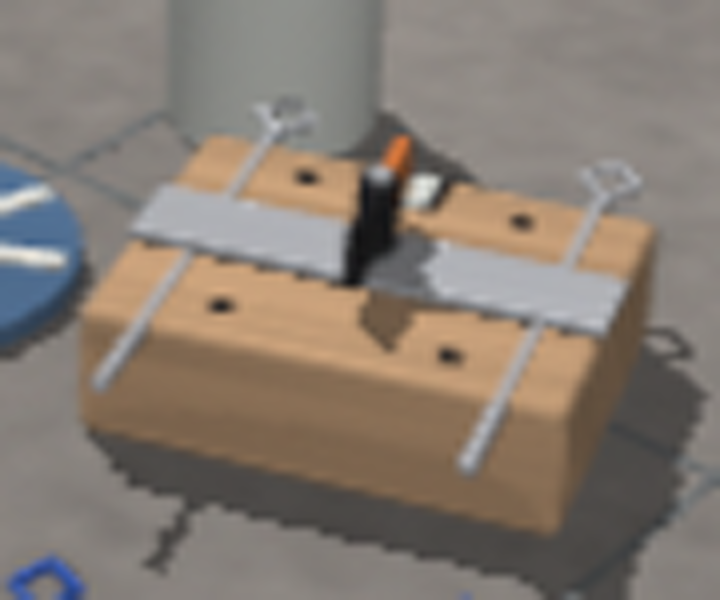

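View pics/top7.png

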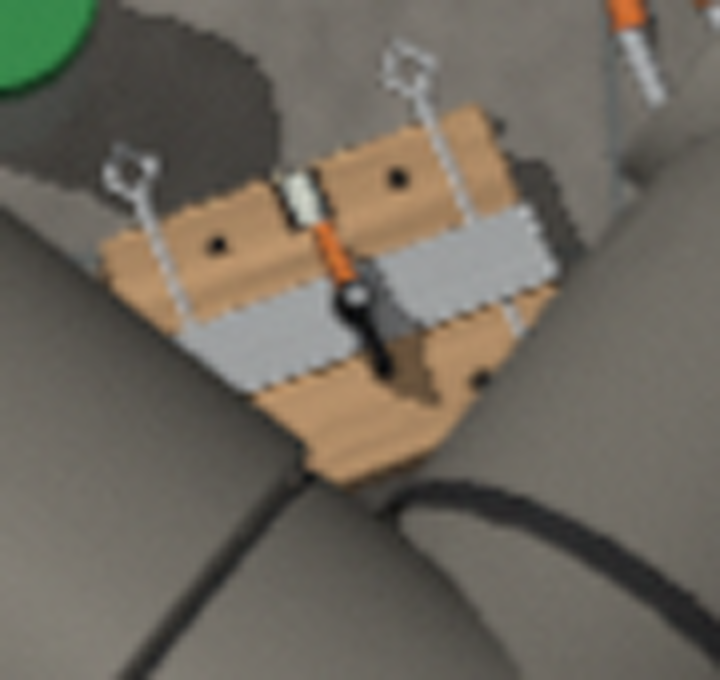

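```bash
python3 - <<'E'
from h import *
T=lambda x,y,z:onz("top",264+x/8-.4,160+y/8-.4,z)
o=T(322,228,83);b=T(386,373,83);d=(o-b);print(d,np.degrees(np.arctan2(d[1],d[0])),np.linalg.norm(d))
S=lambda x,y,z:onz("side",240+x/8-.4,180+y/8-.4,z)
o=S(402,138,83);h=S(380,174,87);d=o-h;print("side",o,h,np.degrees(np.arctan2(d[1],d[0])))
# orange centroid vs hub, colour mask; plus wrist-independent strap edge yaw
im=cv2.imread("pics/top7f.png");hsv=cv2.cvtColor(im,cv2.COLOR_BGR2HSV)
m=cv2.inRange(hsv,(3,150,120),(14,255,255));m[:,:295]=0;m[:,320:]=0;m[:180]=0;m[205:]=0
ys,xs=np.nonzero(m);p=onz("top",xs.mean(),ys.mean(),80);d=p[:2]-C;print("orange c",xs.mean(),ys.mean(),p,np.degrees(np.arctan2(d[1],d[0])),np.hypot(*d),len(xs))
a0=cv2.imread("pics/top0.png")
h0=cv2.cvtColor(a0,cv2.COLOR_BGR2HSV)
for nm,z in [("w",50)]:
    g=cv2.inRange(h0,(8,60,100),(25,200,255));g[:165]=0;g[235:]=0;g[:,:270]=0;g[:,337:]=0
    r=cv2.minAreaRect(np.argwhere(g)[:,::-1].astype(np.float32)); bx=cv2.boxPoints(r)
    w=np.array([onz("top",u,v,50) for u,v in bx]);print(w.round(1),w.mean(0))
    for i in range(4):
        e=w[(i+1)%4]-w[i];print(np.degrees(np.arctan2(e[1],e[0])),np.linalg.norm(e))
E
```

```text
[59.06939552 23.71286628  0.        ] 21.87254016410715 63.651343384610605
side [ 541.00274038 -168.41233894   83.        ] [ 511.26674943 -181.50238602   87.        ] 23.759520174790698
orange c 305.3529411764706 191.1764705882353 [ 534.16034836 -170.93428495   80.        ] 22.80313436232272 21.327244144728866 17
[[ 546.5  -72.4   50. ]
 [ 609.5 -238.3   50. ]
 [ 484.6 -279.4   50. ]
 [ 423.8 -116.5   50. ]] [ 516.10403829 -176.66266955   50.        ]
-69.20717025009122 177.4578410725233
-161.8063705561588 131.5476018421912
110.45473647513698 173.84617493376481
19.75989965919977 130.40762470066161
```

View pics/side7f.png

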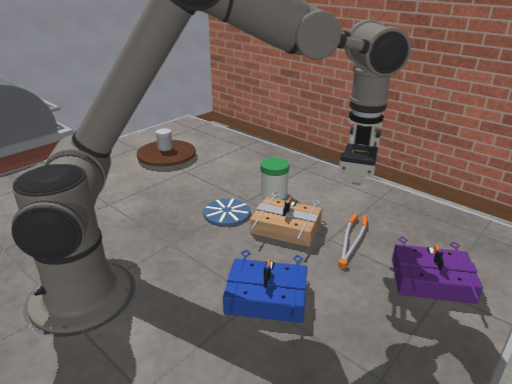

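```bash
python3 - <<'E'
from plant import *
o=get_obs();print(o["time"],o["dq"].round(4),o["contact_force"]);print(close_job())
E
```

```text
15.15 [ 0.0434 -0.0498  0.1125  0.0221  0.0012  0.0262] [-0.3250329   1.82433585 -1.032211  ]
the job is handed in; nothing more can be done
None
```

I turned the wing screw clockwise in two separate strokes with the closed fingertip pushing the black wing. The first was about 100°, the second about 170°, and I lifted the finger right off in between. I handed the job in at about 15 s of the 56 s allowed.

- **Screw angle:** the last pictures put the orange wing at a yaw of about 22–24° and the stripe and block at about 19.8°. That is a joint value of roughly -0.05 rad, inside the ±0.2 rad allowed. Three measurements gave slightly different angles: 21.9° and 22.8° from the top view and 23.8° from the side view.
- **Between strokes:** my estimate of the joint value after the first stroke was about -3.0 rad, from the finger's pose and a look at the pictures.
- **Force:** the tool readings at the end of each move stayed around 5 N or less. I did not see the force between those readings.
- **Bystanders:** the canister, tongs, trivet and spice tin look unmoved in the last side picture. I compared them by eye and did not measure them. In the last top view the arm hid part of the scene.
- **Clear at the end:** the gripper finished at z ≈ 204 mm, away from everything, with only noise-level force. The arm was still settling slightly at hand-in (joint speeds up to 0.11 rad/s).

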